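Tilt a torch out of the half-open showcase and hold it up

TASK

A customer wants to see the torch with the green tag: slide the showcase's sliding glass all the way open, take hold of that torch and tilt it out, head end first, through the half-length opening without levering against the fixed glass. Leave the red-tagged torch lying in the case and the other things on the counter where they are, and finish still holding the green-tagged torch up in the gripper, all of it about 10 cm or more clear above the case.

Things in the scene. Friction and masses are not known exactly. Their poses are not given: they have to be found in the camera images.
- case: flat wooden showcase, blue floor, 200 (x) by 480 (y) by 72 mm high, fixed to the counter. Origin: centre of underside, z up, long side along y. Inside 180 by 460 mm; floor 8 mm, wooden rims (10 mm thick) 58 mm, aluminium channels on the two long sides 72 mm above the counter. The -y half's glass is fixed; the +y half's glass slides to -y over it
- fixed_glass: fixed clear panel over the case's -y half, 188 by 235 by 4 mm, from y = -235 mm to an aluminium edge at y = 0 of the case; origin and axes are the case's
- glass_edge (a point): middle of the lower edge of the fixed glass at the opening, 57 mm above the counter, at x = y = 0 of the case; axes the case's. With the sliding glass open the opening is 180 mm wide and runs from here 230 mm to +y: shorter than a torch even corner to corner, so a torch comes out only tilted, head (+y end) up over the end wall's rim, its tail drawn out from under this edge
- slide_glass (a joint): travel of the sliding clear panel (4 mm thick, 63 to 67 mm above the counter): 0 closed, 0.235 m fully open at its stop; grows as it moves to the case's -y. At the start it is closed or up to 30 mm ajar. About 2 N of friction; it stays where it is left
- pull (a point): top centre of the sliding panel's pull, an upright aluminium bar 80 mm long (case's x), 10 mm thick (case's y), standing 20 mm high on the panel, on a foot strip 22 mm wide and 3 mm high; the top is 87 mm above the counter. With the panel closed it is at y = +205 mm of the case. Axes: those of the case
- green_torch: torch with a green tag sleeve, 300 mm long, 0.18 to 0.29 kg, lying along the case on its floor, head to the case's +y, middle within 40 mm of y = 0 there; the red one lies 76 to 92 mm beside it, on either side. Origin: underside, halfway along; y from tail to head, z up as it lies. Round silver barrel 22 mm thick, axis 14 mm above the underside; balances 16 mm headward of the middle
- green_torch_head (a point): centre of the green torch's head face, on the axis 150 mm headward of the middle. The last 35 mm are a black six-sided rubber bumper, 28 mm across flats, on which it lies (barrel 3 mm off the floor; it does not roll). The green sleeve, 24 mm thick, covers 62 to 102 mm headward of the middle
- green_torch_tail (a point): centre of the green torch's tail face, on the axis 150 mm tailward of the middle; the last 18 mm are a six-sided rubber bumper, 28 mm across flats. It starts under the fixed glass
- red_torch: the same torch with a red tag sleeve; it stays in the case. Origin and axes as for the green-tagged one
- oil_bottle: bottle of cooking oil with a yellow cap, 73 mm thick, 165 mm high, right of the case. Origin: centre of its underside
- calculator: black pocket calculator 130 by 85 by 16 mm, lying left of the case. Origin: centre of its underside
- tea_tin: red tea tin with a brass lid, 74 mm thick, 99 mm high, on the right, near the robot. Origin: centre of its underside
There are look-alikes about, which are no part of the job. Of the things like the tea_tin, leave any that is black, blue or grey; of the rest the smaller one is meant.

How it is judged:
On the way, in this order (a step that is already met when the one before it is completed fails the run):
1. the sliding glass is all the way open (within 20 mm of its stop) with the green-tagged torch still in the case (value of joint slide_glass above 0.215 m and z of green_torch_head in the frame of case below 0.058 m), for 0.2 s.
2. the green-tagged torch is tilted through the opening: head above the case's rim, tail still down inside, held in the gripper (z of green_torch_head in the frame of case above 0.066 m and z of green_torch_tail in the frame of case below 0.056 m and contact force between green_torch and the fingers above 1 N), for 0.1 s.
At the end, for the whole second after the job is handed in: Fingers hold the green torch (over 2 N) at rest (under 5 cm/s, 0.3 rad/s), both ends over 180 mm above the counter, off the case; the red torch lies in the case within 30 mm of its place; bottle, calculator and tin stand upright within 30 mm of theirs (height (world z) of each of green_torch_head, green_torch_tail above 0.18 m and contact force between green_torch and the fingers above 2 N and contact force between green_torch and case below 0.1 N and linear speed of green_torch below 0.05 m/s and angular speed of green_torch below 0.3 rad/s and distance of each of red_torch, oil_bottle, calculator, tea_tin from where it was at the start of the episode below 0.03 m and z of red_torch in the frame of case below 0.02 m and linear speed of red_torch below 0.03 m/s and angle between each of oil_bottle, calculator, tea_tin's own z axis and vertical below 0.2 rad); the arm keeps its last pose, push and grip.
It fails at once if the fixed glass is levered on or knocked: more than 20 N between it and the torch, the fingers or the arm (contact force between fixed_glass and green_torch above 20 N or contact force between fixed_glass and the fingers above 20 N or contact force between fixed_glass and the arm above 20 N).
It fails at once if the red-tagged torch is moved more than 40 mm (distance of red_torch from where it was at the start of the episode above 0.04 m).
It fails at once if the bottle, calculator or tin is moved more than 40 mm (distance of any of oil_bottle, calculator, tea_tin from where it was at the start of the episode above 0.04 m).
It also fails if it takes over 67 s, if anything falls off the work surface, if the arm or the gripper's body presses on something with over 40 N, if the wrist force passes 120 N, or if a joint passes its speed limit or range.

ROBOT

A 6-joint arm with a two-finger parallel gripper is mounted at the origin on the work surface. World frame = base frame: x ahead of the robot, y to its left, z up, the work surface at z = 0. Lengths are in m, angles in rad, forces in N, time in s.
With the tool pointing down it reaches from about 0.35 to 0.95 m from the base axis. Payload 17.4 kg.
Tool frame: the origin (TCP) lies where the fingers leave the gripper's body, on its centre line; the fingertips stand 84 mm ahead of it and the grasp point (between the pads) lies 65 mm ahead of it (r.tcp_to_grasp is the distance from the TCP to the grasp point, in m); z points along the fingers, y is the line along which they close (so a half turn about z gives the same grasp; the last joint's range is limited). The gripper opens to 93 mm and grips with 3 to 60 N. Pads are 15 mm wide; open, the fingers measure 128 mm over their backs; the gripper's body (75 mm by 188 mm) begins 65 mm behind the grasp point.
Start: joints at [1.18, 0.116, 1.442, -0, 1.584, -0.038], TCP at [0.233, 0.633, 0.303] pointing down, gripper open.
Joint ranges: [-2.83, 2.83], [-0.83, 2.19], [0.07, 2.5], [-1.14, 4.28], [0.01, 3], [-2.97, 2.97]. Speed limits (rad/s): [1.89, 1.89, 2.22, 3.14, 3.14, 3.14].

INTERFACE

Orientations are given as a rotation vector (axis times angle).
In Python, from cell import r, eyes, sign_off gives the robot as it stands.
- The arm moves only by the tool send_rows, never from a script. Its argument "moves" is a list of rows, each an object of numbers: "dx", "dy", "dz": the shift along the world's x, y, z in cm; "yaw": the turn about the world's z in rad. A call has 1 to 12 rows; each row is the pose to reach, as a shift and turn from the pose commanded when the call began; what a row does not reach only later rows make up. A row lasts 1/8 s, in which the tool goes at most 62.5 mm and 10.7 degrees, less where a joint would pass 70% of its speed; a pose out of reach is approached as far as the arm can. A call with a gripper value outside its range is refused whole. "hand" is the finger opening in cm, from 0 to 9.3, set as the call begins (left out, the last holds). The fingers move at their own pace and stop on an object; "force" is the grip in N (left out, the last holds). Time passes only in rows, so rows that repeat a pose let the fingers close. It gives the time, the measured TCP pose, the force, the opening and the grip force at its end, in the units of the state.
- r.state(): the state, without advancing time (a new reading comes with each control period).
- eyes.capture(name): name is "scene" or "top" or "wrist"; returns the picture (420x560x3 uint8, red, green, blue); there is no depth.
- eyes.camera_info(name): a dict with "fov_y" (degrees; the focal length in pixels is half the picture's height over the tangent of half this angle, whatever the lens; pixels are square), "cx", "cy" (the principal point, pixels), "k1" (the pictures are not rectified: a ray, as slopes to the right and down, at radius r is drawn at 1 + k1 r^2 times it, then the intrinsics apply), "rvec" (rotation vector, rad) and "tvec" (3), from world to camera coordinates, as OpenCV has them. Camera axes: x right, y down, z forward; pixel columns grow to the right and rows downward; lengths in m; the calibration is good to about 2 mm. A picture is of the moment at which its call begins: read the wrist's pose just before it. camera_info takes no time and is no camera call; for the wrist camera it gives the pose at the moment of the call.
- sign_off(): hands the job in; it is judged then, once.
The state is a dict: "t": time; "qpos": joint angles; "qd": joint speeds; "joint_torque": joint torques, N m; "tool_pos": TCP position; "eef_rot": TCP orientation; "ft_force": force on the tool from outside, world axes, zero at the start; "moment": the same for the moment, N m; "finger_gap": finger opening in m; "finger_force": force on a finger pad.
Only numpy, scipy, OpenCV 4.12 (cv2) and the standard library are available. Lean on these libraries where they do the work, as an engineer would, in place of code of your own. Each camera call takes 0.05 s, during which the arm holds its last target. There are 200 camera calls.

## Working session

There is one attempt and no reset: what is moved stays moved. The work goes in short steps, Python scripts to look and compute and a tool call to move; the robot and the scene stay as the last step left them, time stands still between calls to the robot, and variables do not carry over. Pictures are saved under pics/ and viewed, at most 10 in all, crops included, and the job is handed in when it is done.

Besides the shell and the picture viewer there is one more tool, called after "Call:" in YAML: its name, and indented under it one key for each argument. send_rows: Moves the arm, as the interface text tells. Its arguments: {"type":"object","properties":{"moves":{"type":"array","items":{"type":"object","properties":{"dx":{"type":"number"},"dy":{"type":"number"},"dz":{"type":"number"},"yaw":{"type":"number"}}}},"hand":{"type":"number"},"force":{"type":"number"}},"required":["moves"]}

```bash
mkdir -p pics; ls; python3 - <<'E'
from cell import r, eyes
import cv2
for n in ("scene","top"):
    im=eyes.capture(n); cv2.imwrite(f"pics/{n}0.png",im[:,:,::-1])
    print(n,eyes.camera_info(n))
print(r.state())
E
```

```text
pics
scene {'fov_y': 47.11837462283762, 'cx': 279.8618267338382, 'cy': 215.60197682386422, 'k1': -0.06882981091908776, 'rvec': array([ 1.91889938,  1.68788016, -0.60399097]), 'tvec': array([-0.03523135, -0.31481785,  2.02037405])}
top {'fov_y': 56.71255669607653, 'cx': 287.62693330940147, 'cy': 212.58173555092628, 'k1': -0.09934023034258002, 'rvec': array([ 2.11986034, -2.13023888,  0.21039812]), 'tvec': array([-0.0220687 ,  0.49250952,  1.3276335 ])}
{'t': 0.1, 'qpos': array([ 1.18020723e+00,  1.16444654e-01,  1.44216093e+00, -7.50285236e-06,
        1.58396807e+00, -3.78208087e-02]), 'qd': array([-0.00043089, -0.00312008, -0.00104975,  0.00095932,  0.00058473,
        0.00134999]), 'joint_torque': array([ 5.88639668e-04, -7.22904825e+01, -6.23861504e+01,  7.81735405e-02,
        2.28131306e-02, -7.87737849e-05]), 'tool_pos': array([0.23320407, 0.63335333, 0.30209779]), 'eef_rot': array([-5.51223106e-01, -3.09265114e+00,  1.50814495e-03]), 'ft_force': array([-0.44574878, -0.60478918, -0.4829914 ]), 'moment': array([ 0.02030327, -0.02313972,  0.00841316]), 'finger_force': 0.0, 'finger_gap': 0.09250746482684093}
```

View pics/top0.png

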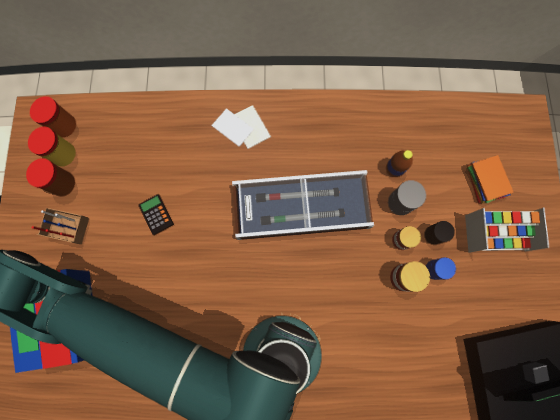

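View pics/scene0.png

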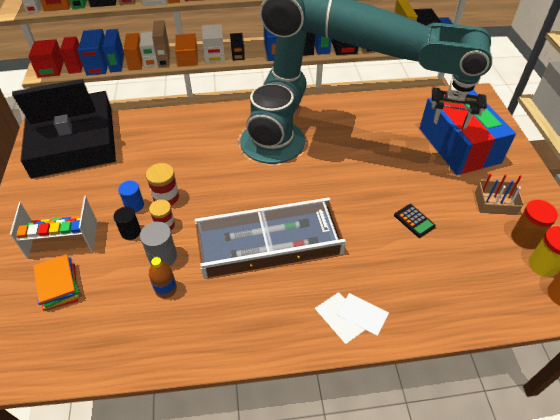

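Candidates in the top image are the green-sleeved torch (~280,219) and the red-sleeved torch (~275,197). The pull is at (248,207). The tins are (407,238), the smaller one, and (412,277), the larger one; black, blue and grey tins are also there, and all of them stay put. I choose the green-sleeved torch on the robot side and check it in a crop.

```bash
cat > h.py <<'E'
import numpy as np, cv2
from cell import r, eyes
def cam(n):
    c=eyes.camera_info(n); f=210/np.tan(np.radians(c["fov_y"]/2))
    K=np.array([[f,0,c["cx"]],[0,f,c["cy"]],[0,0,1]]); D=np.array([c["k1"],0,0,0,0.])
    return K,D,c["rvec"],c["tvec"]
def back(C,px,z):
    K,D,rv,tv=C; R=cv2.Rodrigues(rv)[0]; o=-R.T@tv
    u=cv2.undistortPoints(np.array(px,float).reshape(-1,1,2),K,D).reshape(-1,2)
    d=np.c_[u,np.ones(len(u))]@R
    return o+d*((np.broadcast_to(z,len(u))-o[2])/d[:,2])[:,None]
E
python3 - <<'E'
import cv2
im=cv2.imread("pics/top0.png")[160:250,225:380]
cv2.imwrite("pics/crop1.png",cv2.resize(im,None,fx=5,fy=5,interpolation=cv2.INTER_CUBIC))
E
```

```text
(no output)
```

View pics/crop1.png

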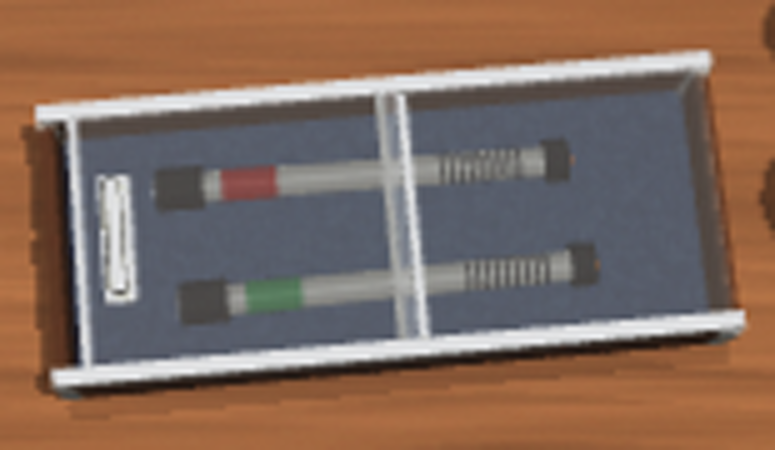

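```bash
python3 - <<'E'
from h import *
C=cam("top"); q=lambda p:np.array(p,float)/5+[225,160]-0.4
def b(p,z):return back(C,q(p),z)
ch=b([(38,113),(711,60),(54,378),(744,320)],.072); print("chan mid ends\n",ch.round(4))
print("case c",ch.mean(0)); 
for s in((1,0),(3,2)):
    d=ch[s[1]]-ch[s[0]] if 0 else ch[s[0]]-ch[s[1]]; print("len",np.linalg.norm(d),"ang of -y->... ",np.arctan2(d[1],d[0]))
for n,a,t in(("green",(179,302),(598,264)),("red",(155,188),(571,160))):
    p=b([a,t],.022); d=p[0]-p[1]; print(n,p.round(4),np.linalg.norm(d),np.arctan2(d[1],d[0]),p.mean(0))
print("sleeve",b([(274,293)],.03)); print("pull",b([(112,177),(124,299)],.087), b([(118,237)],.087))
E
```

```text
chan mid ends
 [[ 0.5975  0.1706  0.072 ]
 [ 0.6351 -0.3072  0.072 ]
 [ 0.4093  0.1555  0.072 ]
 [ 0.4474 -0.3218  0.072 ]]
case c [ 0.52232054 -0.07574935  0.072     ]
len 0.4792885965144563 ang of -y->...  -1.4922412613690113
len 0.4787883910695025 ang of -y->...  -1.4910967524500596
green [[ 0.4705  0.0731  0.022 ]
 [ 0.497  -0.2289  0.022 ]] 0.3031621296542696 1.6582566249012924 [ 0.48377119 -0.0779075   0.022     ]
red [[ 0.5545  0.0912  0.022 ]
 [ 0.5743 -0.2117  0.022 ]] 0.3035492678978204 1.636191426586397 [ 0.56441854 -0.060282    0.022     ]
sleeve [[0.47538039 0.00485069 0.03      ]]
pull [[0.5472475  0.11608236 0.087     ]
 [0.46152625 0.10662912 0.087     ]] [[0.50482255 0.11132283 0.087     ]]
```

The crop confirms it: green sleeve at crop (274,293), i.e. image (280,219); red at (249,184) crop; pull at (118,237) crop. The case centre is about (0.522,-0.076) with its y axis at 94.5°. The pull is at case y of about 0.188, so the glass is about 17 mm ajar. I move to the +y side of the pull.

Call:
send_rows:
  moves:
    - {"dx": 2.7,"dy": -4.9,"yaw": -0.12}
    - {"dx": 5.4,"dy": -9.8,"yaw": -0.24}
    - {"dx": 8.1,"dy": -14.7,"yaw": -0.36}
    - {"dx": 10.8,"dy": -19.6,"yaw": -0.48}
    - {"dx": 13.5,"dy": -24.5,"yaw": -0.6}
    - {"dx": 16.2,"dy": -29.4,"yaw": -0.72}
    - {"dx": 18.9,"dy": -34.3,"yaw": -0.84}
    - {"dx": 21.6,"dy": -39.2,"yaw": -0.96}
    - {"dx": 24.3,"dy": -44.1,"dz": -2,"yaw": -1.07}
    - {"dx": 27.2,"dy": -49.2,"dz": -5,"yaw": -1.139}
    - {"dx": 27.2,"dy": -49.2,"dz": -8,"yaw": -1.139}
    - {"dx": 27.2,"dy": -49.2,"dz": -8,"yaw": -1.139}
  hand: 0
  force: 10

```text
invalid input
```

Call:
send_rows:
  moves:
    - {"dx": 2.7,"dy": -4.9,"dz": 0,"yaw": -0.12}
    - {"dx": 5.4,"dy": -9.8,"dz": 0,"yaw": -0.24}
    - {"dx": 8.1,"dy": -14.7,"dz": 0,"yaw": -0.36}
    - {"dx": 10.8,"dy": -19.6,"dz": 0,"yaw": -0.48}
    - {"dx": 13.5,"dy": -24.5,"dz": 0,"yaw": -0.6}
    - {"dx": 16.2,"dy": -29.4,"dz": 0,"yaw": -0.72}
    - {"dx": 18.9,"dy": -34.3,"dz": 0,"yaw": -0.84}
    - {"dx": 21.6,"dy": -39.2,"dz": 0,"yaw": -0.96}
    - {"dx": 24.3,"dy": -44.1,"dz": -2,"yaw": -1.07}
    - {"dx": 27.2,"dy": -49.2,"dz": -5,"yaw": -1.14}
    - {"dx": 27.2,"dy": -49.2,"dz": -8,"yaw": -1.14}
    - {"dx": 27.2,"dy": -49.2,"dz": -8,"yaw": -1.14}
  hand: 0
  force: 10

```text
t: 1.6
tool_pos: [0.5046, 0.1407, 0.2205]
eef_rot: [-2.133, -2.303, 0.005]
ft_force: [1.4, -0.6, -0.1]
finger_gap: -0.0
finger_force: 0.0
```

Call:
send_rows:
  moves:
    - {"dx": 0,"dy": 0,"dz": -3,"yaw": 0}
    - {"dx": 0,"dy": 0,"dz": -6.1,"yaw": 0}
    - {"dx": 0,"dy": 0,"dz": -6.1,"yaw": 0}
    - {"dx": 0.1,"dy": -1,"dz": -6.1,"yaw": 0}
    - {"dx": 0.2,"dy": -2,"dz": -6.1,"yaw": 0}
    - {"dx": 0.3,"dy": -4,"dz": -6.1,"yaw": 0}
    - {"dx": 0.5,"dy": -6,"dz": -6.1,"yaw": 0}
    - {"dx": 0.6,"dy": -8,"dz": -6.1,"yaw": 0}
    - {"dx": 0.8,"dy": -10,"dz": -6.1,"yaw": 0}
    - {"dx": 1.0,"dy": -12,"dz": -6.1,"yaw": 0}
    - {"dx": 1.1,"dy": -14,"dz": -6.1,"yaw": 0}
    - {"dx": 1.2,"dy": -15,"dz": -6.1,"yaw": 0}

```text
t: 3.1
tool_pos: [0.5175, -0.0098, 0.1628]
eef_rot: [2.134, 2.305, 0.002]
ft_force: [-1.8, 2.9, 0.7]
finger_gap: 0.0004
finger_force: 1.1
```

```bash
python3 - <<'E'
from h import *
im=eyes.capture("top")[160:250,225:380,::-1]
cv2.imwrite("pics/crop2.png",cv2.resize(im,None,fx=5,fy=5,interpolation=cv2.INTER_CUBIC))
s=r.state(); print(s["tool_pos"],s["ft_force"])
E
```

```text
[ 0.51751251 -0.01023781  0.16261869] [-0.46771384 -0.34101977  0.27284936]
```

View pics/crop2.png

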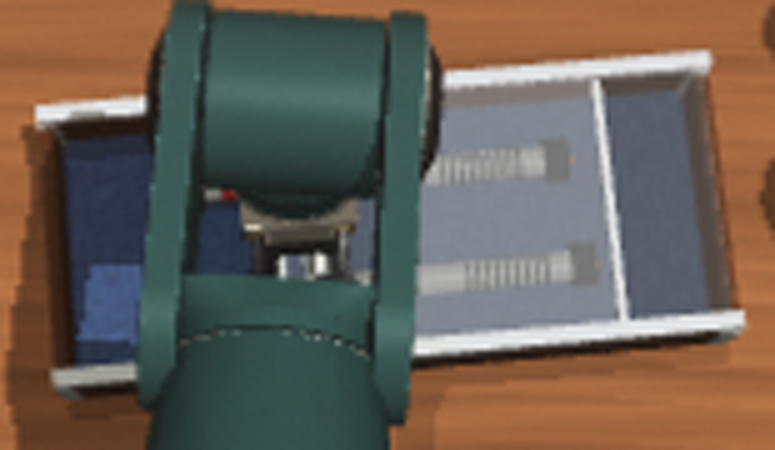

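The panel is following the push: its leading bar is now at crop (610,200). I push on to the stop.

Call:
send_rows:
  moves:
    - {"dx": 0.2,"dy": -2,"dz": 0,"yaw": 0}
    - {"dx": 0.3,"dy": -4,"dz": 0,"yaw": 0}
    - {"dx": 0.4,"dy": -5.5,"dz": 0,"yaw": 0}
    - {"dx": 0.5,"dy": -6.5,"dz": 0,"yaw": 0}
    - {"dx": 0.6,"dy": -7.2,"dz": 0,"yaw": 0}
    - {"dx": 0.6,"dy": -7.6,"dz": 0,"yaw": 0}
    - {"dx": 0.6,"dy": -8.0,"dz": 0,"yaw": 0}
    - {"dx": 0.6,"dy": -8.0,"dz": 0,"yaw": 0}

```text
t: 4.15
tool_pos: [0.5232, -0.0887, 0.1617]
eef_rot: [2.133, 2.306, -0.001]
ft_force: [-0.0, 0.3, 0.1]
finger_gap: 0.0002
finger_force: 0.0
```

Call:
send_rows:
  moves:
    - {"dx": 0,"dy": -0.3,"dz": 0,"yaw": 0}
    - {"dx": 0,"dy": -0.5,"dz": 0,"yaw": 0}
    - {"dx": 0,"dy": -0.7,"dz": 0,"yaw": 0}
    - {"dx": 0,"dy": -0.8,"dz": 0,"yaw": 0}
    - {"dx": 0,"dy": -0.8,"dz": 0,"yaw": 0}

```text
t: 4.78
tool_pos: [0.5232, -0.0912, 0.1618]
eef_rot: [-2.124, -2.302, -0.014]
ft_force: [-2.2, 57.9, 9.7]
finger_gap: -0.0001
finger_force: 28.8
```

At the stop (58 N). Back off, lift and look with the wrist camera.

Call:
send_rows:
  moves:
    - {"dx": 0,"dy": 0.8,"dz": 0,"yaw": 0}
    - {"dx": 0,"dy": 1.5,"dz": 1,"yaw": 0}
    - {"dx": 0,"dy": 3,"dz": 5,"yaw": 0}
    - {"dx": -2,"dy": 7,"dz": 9,"yaw": 0}
    - {"dx": -4.7,"dy": 12,"dz": 14,"yaw": 0}
    - {"dx": -4.7,"dy": 12,"dz": 14,"yaw": 0}
    - {"dx": -4.7,"dy": 12,"dz": 14,"yaw": 0}
  hand: 4.2

```text
t: 5.65
tool_pos: [0.4762, 0.0236, 0.3024]
eef_rot: [2.131, 2.306, 0.001]
ft_force: [-1.1, 0.6, -1.3]
finger_gap: 0.0417
finger_force: 0.0
```

```bash
python3 - <<'E'
from h import *
import pickle
C=cam("wrist"); im=eyes.capture("wrist")[:,:,::-1]; pickle.dump(C,open("w1.pkl","wb"))
cv2.imwrite("pics/wrist1.png",im)
s=r.state(); print(s["tool_pos"],s["finger_gap"])
E
```

```text
[0.4763241  0.02305922 0.30122469] 0.04207425798411876
```

View pics/wrist1.png

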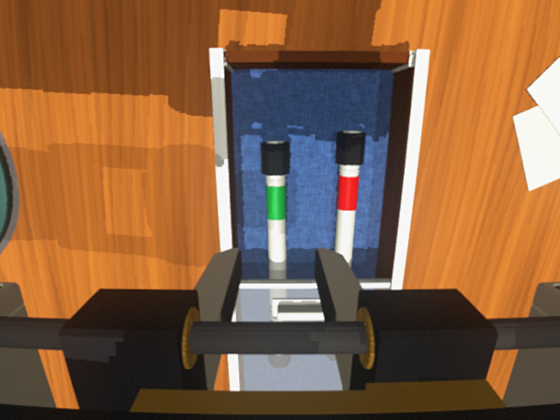

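The glass is fully open, with its edge at about row 283. The green sleeve is at (276,202), its head at (275,143–172), and the red torch is at (348,190) to the right.

```bash
python3 - <<'E'
from h import *
import pickle
C=pickle.load(open("w1.pkl","rb"))
c=np.array([.522,-.0757]);X=np.array([.9969,.0787]);Y=np.array([-.0787,.9969])
for n,p,z in(("headtop far",(275,142),.036),("sleeve c",(276,201),.034),("sleeve head edge",(276,184),.034),("sleeve tail edge",(276.5,219),.034),("barrel",(278,255),.033),("edge L",(245,283),.067),("edge R",(388,283),.067),("wall inner rim",(318,65),.058),("chan L top corner",(216,50),.072),("chan R",(422,52),.072),("red sleeve",(347.5,192),.034)):
    w=back(C,[p],z)[0]; d=w[:2]-c; print(n,w.round(4),"case",(d@X).round(4),(d@Y).round(4))
E
```

```text
headtop far [0.47   0.0752 0.036 ] case -0.04 0.1545
sleeve c [0.4762 0.009  0.034 ] case -0.039 0.0881
sleeve head edge [0.4747 0.0288 0.034 ] case -0.039 0.1079
sleeve tail edge [ 0.4785 -0.0125  0.034 ] case -0.0384 0.0664
barrel [ 0.4839 -0.0584  0.033 ] case -0.0366 0.0203
edge L [ 0.4483 -0.08    0.067 ] case -0.0738 0.0015
edge R [ 0.6097 -0.0678  0.067 ] case 0.088 0.0009
wall inner rim [0.5052 0.1527 0.058 ] case 0.0013 0.229
chan L top corner [0.4106 0.1562 0.072 ] case -0.0928 0.2399
chan R [0.5974 0.1708 0.072 ] case 0.0946 0.2398
red sleeve [0.5563 0.026  0.034 ] case 0.0422 0.0987
```

Call:
send_rows:
  moves:
    - {"dx": 0,"dy": -1.5,"dz": -4,"yaw": 0}
    - {"dx": 0,"dy": -1.5,"dz": -8,"yaw": 0}
    - {"dx": 0,"dy": -1.5,"dz": -12,"yaw": 0}
    - {"dx": 0,"dy": -1.5,"dz": -15,"yaw": 0}
    - {"dx": 0,"dy": -1.5,"dz": -17.5,"yaw": 0}
    - {"dx": 0,"dy": -1.5,"dz": -19,"yaw": 0}
    - {"dx": 0,"dy": -1.5,"dz": -19,"yaw": 0}
    - {"dx": 0,"dy": -1.5,"dz": -19,"yaw": 0}

```text
t: 6.7
tool_pos: [0.4766, 0.0082, 0.1125]
eef_rot: [2.133, 2.306, 0.001]
ft_force: [-0.5, -0.1, 0.5]
finger_gap: 0.0423
finger_force: 0.0
```

Call:
send_rows:
  moves:
    - {"dx": 0,"dy": 0,"dz": -1,"yaw": 0}
    - {"dx": 0,"dy": 0,"dz": -1.7,"yaw": 0}
    - {"dx": 0,"dy": 0,"dz": -1.7,"yaw": 0}

```text
t: 7.08
tool_pos: [0.4759, 0.0085, 0.0941]
eef_rot: [-2.133, -2.306, 0.001]
ft_force: [-0.5, -0.6, 0.2]
finger_gap: 0.0421
finger_force: 0.0
```

Call:
send_rows:
  moves:
    - {"dx": 0,"dy": 0,"dz": 0,"yaw": 0}
    - {"dx": 0,"dy": 0,"dz": 0,"yaw": 0}
    - {"dx": 0,"dy": 0,"dz": 0,"yaw": 0}
    - {"dx": 0,"dy": 0,"dz": 0,"yaw": 0}
    - {"dx": 0,"dy": 0,"dz": 0,"yaw": 0}
    - {"dx": 0,"dy": 0,"dz": 0,"yaw": 0}
  hand: 0
  force: 8

```text
t: 7.82
tool_pos: [0.4763, 0.0084, 0.0949]
eef_rot: [2.133, 2.306, 0.0]
ft_force: [-0.6, -0.8, 4.9]
finger_gap: 0.0214
finger_force: 8.0
```

Call:
send_rows:
  moves:
    - {"dx": 0,"dy": 0,"dz": 0.3,"yaw": 0}
    - {"dx": 0,"dy": 0.2,"dz": 0.6,"yaw": 0}
    - {"dx": 0,"dy": 0.5,"dz": 0.9,"yaw": 0}
    - {"dx": 0,"dy": 0.5,"dz": 0.9,"yaw": 0}

```text
t: 8.32
tool_pos: [0.4763, 0.0137, 0.104]
eef_rot: [2.133, 2.307, 0.0]
ft_force: [0.1, 0.5, -1.4]
finger_gap: 0.022
finger_force: 8.0
```

```bash
python3 - <<'E'
from h import *
im=eyes.capture("wrist")[:,:,::-1]; im2=eyes.capture("scene")[200:290,180:360,::-1]
cv2.imwrite("pics/w2.png",np.vstack([cv2.resize(im[100:340,140:480],None,fx=1.5,fy=1.5),cv2.resize(im2,(510,230),interpolation=cv2.INTER_CUBIC)]))
E
```

```text
(no output)
```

View pics/w2.png

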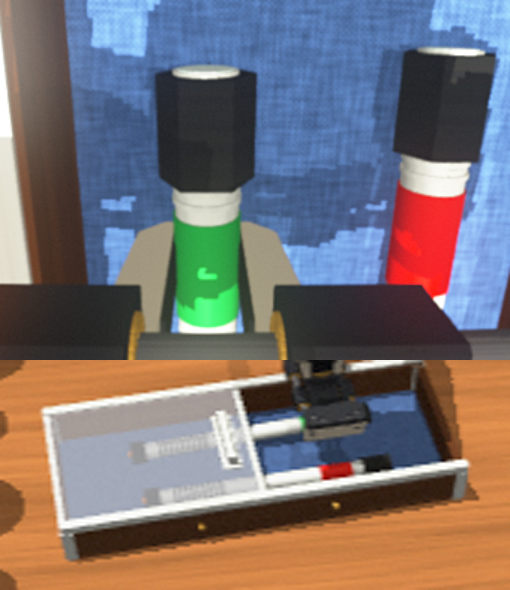

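The torch is held at the sleeve and its head has risen slightly (load -1.4 N). I draw it towards +y while lifting.

Call:
send_rows:
  moves:
    - {"dx": 0,"dy": 0.5,"dz": 0.2,"yaw": 0}
    - {"dx": -0.1,"dy": 1.2,"dz": 0.4,"yaw": 0}
    - {"dx": -0.2,"dy": 2,"dz": 0.7,"yaw": 0}
    - {"dx": -0.2,"dy": 2.8,"dz": 1.0,"yaw": 0}
    - {"dx": -0.3,"dy": 3.6,"dz": 1.3,"yaw": 0}
    - {"dx": -0.4,"dy": 4.4,"dz": 1.7,"yaw": 0}
    - {"dx": -0.4,"dy": 5.2,"dz": 2.1,"yaw": 0}
    - {"dx": -0.5,"dy": 5.6,"dz": 2.5,"yaw": 0}
    - {"dx": -0.5,"dy": 5.6,"dz": 2.5,"yaw": 0}

```text
t: 9.55
tool_pos: [0.4713, 0.0697, 0.1291]
eef_rot: [2.132, 2.307, 0.001]
ft_force: [-0.5, 0.1, -0.9]
finger_gap: 0.0218
finger_force: 8.0
```

```bash
python3 - <<'E'
from h import *
im=eyes.capture("wrist")[:,:,::-1]; im2=eyes.capture("scene")[190:280,180:360,::-1]
cv2.imwrite("pics/w3.png",np.vstack([cv2.resize(im[40:340,100:480],(510,300)),cv2.resize(im2,(600,300),interpolation=cv2.INTER_CUBIC)[:,:510]]))
E
```

```text
(no output)
```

View pics/w3.png

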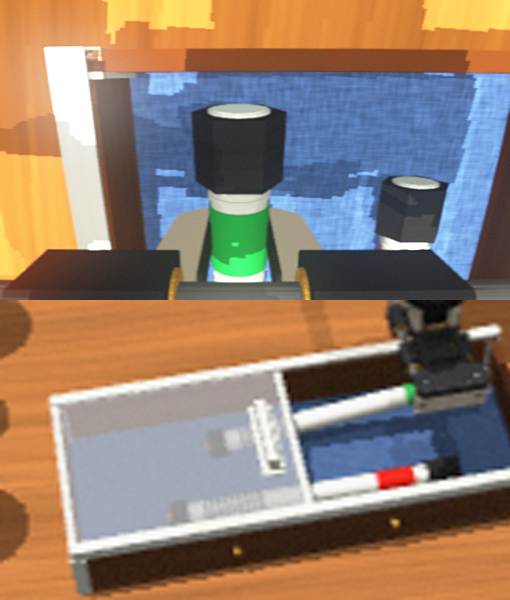

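Call:
send_rows:
  moves:
    - {"dx": 0,"dy": 0.3,"dz": 0.4,"yaw": 0}
    - {"dx": -0.1,"dy": 0.6,"dz": 0.9,"yaw": 0}
    - {"dx": -0.1,"dy": 0.8,"dz": 1.4,"yaw": 0}
    - {"dx": -0.1,"dy": 0.8,"dz": 1.8,"yaw": 0}
    - {"dx": -0.1,"dy": 0.8,"dz": 1.8,"yaw": 0}
    - {"dx": -0.1,"dy": 0.8,"dz": 1.8,"yaw": 0}
    - {"dx": -0.1,"dy": 0.8,"dz": 1.8,"yaw": 0}

```text
t: 10.52
tool_pos: [0.4702, 0.0774, 0.1466]
eef_rot: [-2.133, -2.306, 0.0]
ft_force: [-0.6, 0.7, -1.2]
finger_gap: 0.0218
finger_force: 8.0
```

```bash
python3 - <<'E'
from h import *
im=eyes.capture("wrist")[:,:,::-1]; im2=eyes.capture("scene")[180:270,180:360,::-1]
cv2.imwrite("pics/w4.png",np.vstack([cv2.resize(im[40:340,100:480],(510,300)),cv2.resize(im2,(600,300),interpolation=cv2.INTER_CUBIC)[:,90:]]))
E
```

```text
(no output)
```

View pics/w4.png

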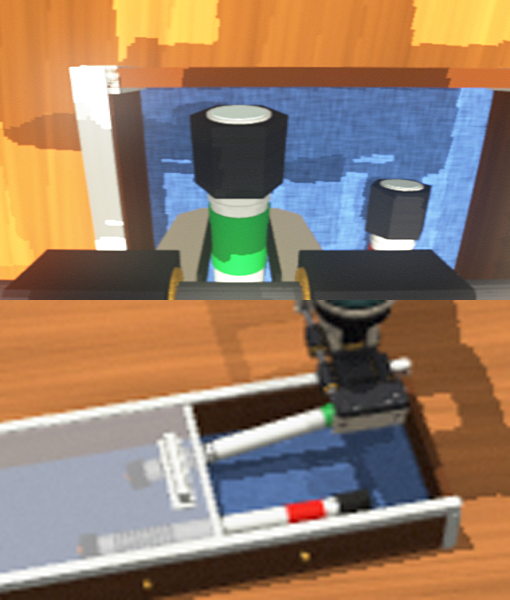

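The torch tilts as planned: the head is above the rim and the tail is under the edge. I keep drawing it out along +y and up.

Call:
send_rows:
  moves:
    - {"dx": -0.1,"dy": 0.8,"dz": 0.3,"yaw": 0}
    - {"dx": -0.1,"dy": 1.6,"dz": 0.6,"yaw": 0}
    - {"dx": -0.2,"dy": 2.4,"dz": 1.0,"yaw": 0}
    - {"dx": -0.3,"dy": 3.2,"dz": 1.4,"yaw": 0}
    - {"dx": -0.3,"dy": 4,"dz": 1.8,"yaw": 0}
    - {"dx": -0.4,"dy": 4.8,"dz": 2.2,"yaw": 0}
    - {"dx": -0.5,"dy": 5.6,"dz": 2.6,"yaw": 0}
    - {"dx": -0.5,"dy": 6.4,"dz": 3,"yaw": 0}
    - {"dx": -0.6,"dy": 7.4,"dz": 3.3,"yaw": 0}
    - {"dx": -0.7,"dy": 8.6,"dz": 3.6,"yaw": 0}
    - {"dx": -0.8,"dy": 10,"dz": 3.8,"yaw": 0}
    - {"dx": -0.8,"dy": 10.2,"dz": 3.8,"yaw": 0}

```text
t: 12.12
tool_pos: [0.4621, 0.1804, 0.1848]
eef_rot: [-2.132, -2.308, -0.0]
ft_force: [0.1, -0.5, -1.6]
finger_gap: 0.0215
finger_force: 8.0
```

Call:
send_rows:
  moves:
    - {"dx": 0,"dy": 0,"dz": 0,"yaw": 0}
    - {"dx": 0,"dy": 0,"dz": 0,"yaw": 0}
    - {"dx": 0,"dy": 0,"dz": 0,"yaw": 0}
  force: 40

```text
t: 12.5
tool_pos: [0.4623, 0.1792, 0.1847]
eef_rot: [-2.134, -2.306, 0.0]
ft_force: [0.3, -0.2, -1.6]
finger_gap: 0.0214
finger_force: 40.0
```

```bash
python3 - <<'E'
from h import *
im=eyes.capture("wrist")[:,:,::-1]; im2=eyes.capture("scene")[170:260,200:380,::-1]
cv2.imwrite("pics/w5.png",np.vstack([cv2.resize(im[40:340,100:480],(510,300)),cv2.resize(im2,(600,300),interpolation=cv2.INTER_CUBIC)[:,60:570]]))
E
```

```text
(no output)
```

View pics/w5.png

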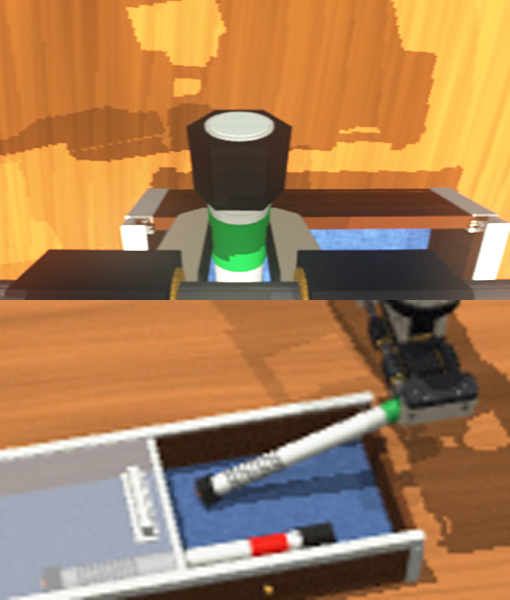

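The tail is out from under the edge. I lift straight up with the firm grip.

Call:
send_rows:
  moves:
    - {"dx": 0,"dy": 0.5,"dz": 0.6,"yaw": 0}
    - {"dx": 0,"dy": 1,"dz": 1.8,"yaw": 0}
    - {"dx": 0,"dy": 1,"dz": 3.6,"yaw": 0}
    - {"dx": 0,"dy": 1,"dz": 6,"yaw": 0}
    - {"dx": 0,"dy": 1,"dz": 8.5,"yaw": 0}
    - {"dx": 0,"dy": 1,"dz": 11,"yaw": 0}
    - {"dx": 0,"dy": 1,"dz": 13.5,"yaw": 0}
    - {"dx": 0,"dy": 1,"dz": 16,"yaw": 0}
    - {"dx": 0,"dy": 1,"dz": 18.5,"yaw": 0}
    - {"dx": 0,"dy": 1,"dz": 21,"yaw": 0}
    - {"dx": 0,"dy": 1,"dz": 23,"yaw": 0}
    - {"dx": 0,"dy": 1,"dz": 24,"yaw": 0}

```text
t: 14.1
tool_pos: [0.4622, 0.1894, 0.4264]
eef_rot: [2.133, 2.306, 0.002]
ft_force: [-0.4, 0.7, -2.7]
finger_gap: 0.0211
finger_force: 40.0
```

Call:
send_rows:
  moves:
    - {"dx": 0,"dy": 0,"dz": 0.8,"yaw": 0}
    - {"dx": 0,"dy": 0,"dz": 1,"yaw": 0}
    - {"dx": 0,"dy": 0,"dz": 1,"yaw": 0}
    - {"dx": 0,"dy": 0,"dz": 1,"yaw": 0}
    - {"dx": 0,"dy": 0,"dz": 1,"yaw": 0}
    - {"dx": 0,"dy": 0,"dz": 1,"yaw": 0}
    - {"dx": 0,"dy": 0,"dz": 1,"yaw": 0}
    - {"dx": 0,"dy": 0,"dz": 1,"yaw": 0}

```text
t: 15.1
tool_pos: [0.4622, 0.1894, 0.4347]
eef_rot: [2.133, 2.306, -0.0]
ft_force: [-0.8, 1.3, -2.6]
finger_gap: 0.0211
finger_force: 40.0
```

```bash
python3 - <<'E'
from h import *
im2=eyes.capture("scene")[:,:,::-1]
cv2.imwrite("pics/s6.png",im2); s=r.state(); print(s["tool_pos"],s["qd"].round(3),s["finger_force"])
E
```

```text
[0.46223235 0.189424   0.4347368 ] [ 0.002  0.002 -0.003  0.001 -0.001 -0.001] 39.999364614486694
```

View pics/s6.png

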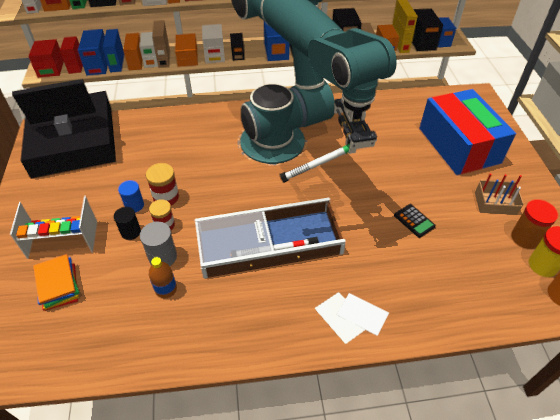

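The torch (sleeve about (347,150), tail (284,178)) hangs well above the case, and the other things are unmoved. I check the tail height in the torch's vertical plane, then hand in.

```bash
python3 - <<'E'
from h import *
from cell import sign_off
C=cam("scene"); a,b=back(C,[(284,178)]*2,[0,.5]); n=np.array([.9969,.0787,0]); g=np.array([.4622,.1894,0])
t=((g-a)@n)/((b-a)@n); p=a+t*(b-a); print("tail",p)
if p[2]>.2: print(sign_off())
E
```

```text
tail [ 0.47826197 -0.01405836  0.26760945]
the job is handed in; nothing more can be done
None
```

I slid the glass fully open, tilted the green-tagged torch out head first and handed the job in with the torch held still; its tail measured about 27 cm above the counter, and the red torch and the other things show no movement in the pictures.

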